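Fit the D-shaped spindle into the spool turntable

ROBOT

A 6-joint arm with a two-finger parallel gripper is mounted at the origin on the work surface. World frame = base frame: x ahead of the robot, y to its left, z up, the work surface at z = 0. Lengths are in mm, angles in rad, forces in N, time in s.
With the tool pointing down it reaches from about 275 to 1000 mm from the base axis. Payload 8.4 kg.
Tool frame: the origin (TCP) lies on the centre line of the jaws, within the pads' length; the fingertips stand r.tip_reach ahead of it and the grasp point (between the pads) lies 11 mm behind it (r.tip_reach is the distance from the TCP to the fingertips, in mm); z points along the fingers, y is the line along which they close (so a half turn about z gives the same grasp; the last joint's range is limited). The gripper opens to 85 mm and grips with 20 to 120 N. Pads are 22 mm wide; open, the fingers measure 114 mm over their backs; the gripper's body (76 mm by 85 mm) begins 54 mm behind the grasp point. The pads swing forward as they close: fully open they stand 13 mm farther back than shut.
Start: joints at [1.254, 0.353, 1.633, -0, 1.155, -0.002], TCP at [193.515, 594.289, 217.281] pointing down, gripper open.
Joint ranges: [-2.63, 2.63], [-0.92, 2.1], [0.06, 2.66], [-1.3, 4.44], [0, 2.69], [-3.02, 3.02]. Speed limits (rad/s): [2.22, 2.22, 2.79, 3.14, 3.14, 3.14].

INTERFACE

Orientations are given as [roll, pitch, yaw] about the fixed x, y, z axes, in that order (R = Rz(yaw) Ry(pitch) Rx(roll)).
In Python, from rig import r gives the robot as it stands.
- The arm moves only by the tool carry_out, never from a script. Its argument "targets" is a list of rows, each an object with "dp": the shift along the tool's x, y, z in mm, a list of three; "yaw": the turn about the tool's z in degrees. A call has 1 to 12 rows; each row is the pose to reach, as a shift and turn from the pose commanded when the call began, along the tool's axes at that moment; what a row does not reach only later rows make up. A row lasts 1/8 s, in which the tool goes at most 62.5 mm and 10.7 degrees, less where a joint would pass 70% of its speed; a pose out of reach is approached as far as the arm can. A call with a gripper value outside its range is refused whole. "fingers" is the opening, from -1 (shut) to 1 (fully open), so that 0 is half open, set as the call begins (left out, the last holds). The fingers move at their own pace and stop on an object; "grip_force" is the grip in N (left out, the last holds). Time passes only in rows, so rows that repeat a pose let the fingers close. It gives the time, the measured TCP pose, the force, the opening and the grip force at its end, in the units of the state.
- r.sense(): the state, without advancing time (a new reading comes with each control period).
- r.grab_frame(name): name is "scene" or "top"; returns the picture (480x640x3 uint8, red, green, blue); there is no depth.
- r.get_calibration(name): a dict with "fx", "fy", "cx", "cy" (pixels), "dist_coeffs" ([k1, k2, p1, p2, k3] as OpenCV has them; the pictures are not rectified), "rvec" (rotation vector, rad) and "tvec" (3), from world to camera coordinates, as OpenCV has them. Camera axes: x right, y down, z forward; pixel columns grow to the right and rows downward; lengths in mm; the calibration is good to about 2 mm. A picture is of the moment at which its call begins. get_calibration takes no time and is no camera call.
- r.sign_off(): hands the job in; it is judged then, once.
The state is a dict: "clock": time; "qpos": joint angles; "qvel": joint speeds; "joint_efforts": joint torques, N m; "eef_pos": TCP position; "tcp_rot": TCP orientation; "contact_force": force on the tool from outside, world axes, zero at the start; "wrist_torque": the same for the moment, N m; "opening": opening from 0.0 (shut) to 1.0 (fully open); "grasp_force": force on a finger pad.
Only numpy, scipy, OpenCV 4.12 (cv2) and the standard library are available. Lean on these libraries where they do the work, as an engineer would, in place of code of your own. Each camera call takes 0.05 s, during which the arm holds its last target. There are 200 camera calls.

TASK

Get the spool turntable ready for the next roll of filament: take the spindle that has one flat side, turn it so that its flat matches the flat of the D-shaped socket in the middle of the turntable, and let it drop fully home so that it stands upright in the socket. Leave the round and the square spindles standing where they are.

Things in the scene. Friction and masses are not known exactly. Their poses are not given: they have to be found in the camera images.
- d_spindle: The spindle to fit: upright white plastic stub, 90 mm tall, D-shaped section along its whole length (46 mm diameter with one flat 13 mm from the axis; 36 mm from flat to round back). Stands free on the table, about 0.16 kg. Origin: on the axis of the 46 mm round, at the underside. z up; +x from the axis out through the flat, square to it.
- turntable: Fixed round grey disc, 170 mm across, top face 50 mm above the table, a D-shaped blind socket at its centre, a 22 mm high motor box at its -x edge. Origin: underside centre, on the socket's axis; z up, +x from the axis towards the socket's flat: a spindle fits with its +x the same way (within 12 degrees). Socket: 52 mm diameter, flat 16 mm from the axis; top 12 mm flare out 6 mm more all round.
- socket_floor (a point): Centre of the socket's flat floor, 12 mm above the table and 38 mm below the turntable's top face; axes as for the turntable. A spindle that is fully home stands on this floor, with 52 mm of it showing.
- round_spindle: A spindle to leave alone: white upright cylinder, 46 mm diameter, 90 mm tall, standing free on the table. Origin: centre of its underside, z up.
- square_spindle: A spindle to leave alone: white upright square bar, 40 by 40 mm, 90 mm tall, standing free on the table. Origin: centre of its underside, z up.
Mind the look-alikes: they are no part of the job. Leave any blue look-alike of the d_spindle alone. What is shaped like the turntable but green is not meant.

How it is judged:
By the outcome, as a careful person would: the job done as asked, in the order asked, and still so for the second after the job is handed in, with the robot touching nothing.
It also fails if it takes over 43 s, if anything falls off the work surface, if the arm or the gripper's body presses on something with over 40 N, if the wrist force passes 120 N, or if a joint passes its speed limit or range.

## Working session

There is one attempt and no reset: what is moved stays moved. The work goes in short steps, Python scripts to look and compute and a tool call to move; the robot and the scene stay as the last step left them, time stands still between calls to the robot, and variables do not carry over. Pictures are saved under pics/ and viewed, at most 10 in all, crops included, and the job is handed in when it is done.

Besides the shell and the picture viewer there is one more tool, called after ">>>" by a JSON object that holds its "method" and its "body". carry_out: Moves the arm, as the interface text tells. Its arguments: {"type":"object","properties":{"targets":{"type":"array","items":{"type":"object","properties":{"dp":{"type":"array","items":{"type":"number"}},"yaw":{"type":"number"}}}},"fingers":{"type":"number"},"grip_force":{"type":"number"}},"required":["targets"]}

```bash
mkdir -p pics; cat > h.py <<'E'
import numpy as np,cv2
from rig import r
def cam(n):
    c=r.get_calibration(n);K=np.array([[c['fx'],0,c['cx']],[0,c['fy'],c['cy']],[0,0,1.]])
    return K,np.array(c['dist_coeffs'],float),np.array(c['rvec'],float),np.array(c['tvec'],float)
def toplane(n,px,z):
    K,d,rv,t=cam(n);R=cv2.Rodrigues(rv)[0]
    u=cv2.undistortPoints(np.array(px,float).reshape(-1,1,2),K,d).reshape(-1,2)
    D=np.c_[u,np.ones(len(u))]@R;C=-R.T@t
    return C+D*((z-C[2])/D[:,2])[:,None]
def proj(n,P):
    K,d,rv,t=cam(n);return cv2.projectPoints(np.array(P,float).reshape(-1,1,3),rv,t,K,d)[0].reshape(-1,2)
def snap(n,f):
    im=r.grab_frame(n);cv2.imwrite(f,im[:,:,::-1]);return im
E
python3 - <<'E'
from h import *
for n in('scene','top'):
    snap(n,f'pics/{n}0.png');K,d,rv,t=cam(n);print(n,-cv2.Rodrigues(rv)[0].T@t,K[0,0])
s=r.sense();print(s['eef_pos'],s['tcp_rot'],s['opening'],r.tip_reach)
E
```

```text
scene [795.67527791 426.12163244 602.92923191] 435.0872850797042
top [307.33067416 -37.78448876 879.35355646] 508.33349623889757
[193.3814284  593.85125515 216.62678443] [-3.14031921e+00 -8.25575645e-06  2.82674415e+00] 1.0021554843549565 8.0
```

View pics/scene0.png

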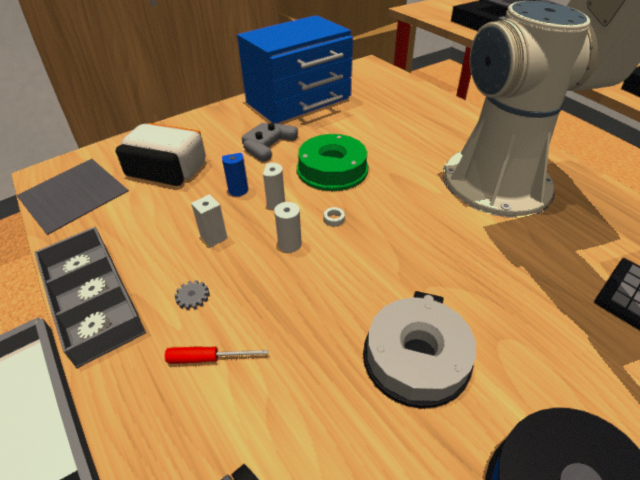

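View pics/top0.png

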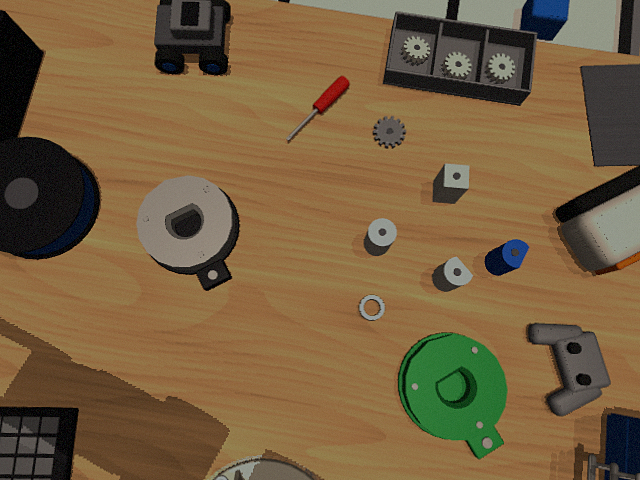

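The scene view shows the white D-spindle at (273,185), the round one at (288,227), the square one at (210,222) and the grey turntable at (420,345). In the top view the D-spindle's top is at (457,271), with the round at (381,232), square at (455,175), and the turntable at (188,224) with its motor box at (213,275).

```bash
python3 - <<'E'
from h import *
im=cv2.imread('pics/top0.png');
g=cv2.cvtColor(im,cv2.COLOR_BGR2GRAY);hsv=cv2.cvtColor(im,cv2.COLOR_BGR2HSV)
a=cv2.resize(im[240:310,420:490],(400,400),interpolation=cv2.INTER_CUBIC)
b=cv2.resize(im[165:295,125:255],(400,400),interpolation=cv2.INTER_CUBIC)
cv2.imwrite('pics/crop0.png',np.hstack([a,b]))
def comp(mask,px):
    n,l,s,c=cv2.connectedComponentsWithStats(mask.astype(np.uint8));k=l[px[1],px[0]];print(px,s[k],c[k]);return (l==k).astype(np.uint8)
for nm,px in(('D',(452,264)),('round',(376,226)),('sq',(450,170))):
    print(nm,g[px[1],px[0]],hsv[px[1],px[0]])
    m=comp((g>185)&(hsv[:,:,1]<60),px)
    ct=max(cv2.findContours(m,cv2.RETR_EXTERNAL,cv2.CHAIN_APPROX_NONE)[0],key=len)
    P=toplane('top',ct.reshape(-1,2),90)[:,:2]
    print(cv2.minEnclosingCircle(P.astype(np.float32)),cv2.minAreaRect(P.astype(np.float32)))
    if nm=='D': np.save('D.npy',P)
E
```

```text
D 153 [ 51  12 155]
(452, 264) [     0      0    640    480 307200] [319.5 239.5]
((574.0960083007812, 6.667847156524658), 639.0836791992188) ((512.2025146484375, -3.4483642578125), (780.5045166015625, 1104.0250244140625), 9.956687927246094)
round 151 [ 51  12 153]
(376, 226) [     0      0    640    480 307200] [319.5 239.5]
((574.0960083007812, 6.667847156524658), 639.0836791992188) ((512.2025146484375, -3.4483642578125), (780.5045166015625, 1104.0250244140625), 9.956687927246094)
sq 152 [ 43  20 155]
(450, 170) [     0      0    640    480 307200] [319.5 239.5]
((574.0960083007812, 6.667847156524658), 639.0836791992188) ((512.2025146484375, -3.4483642578125), (780.5045166015625, 1104.0250244140625), 9.956687927246094)
```

View pics/crop0.png

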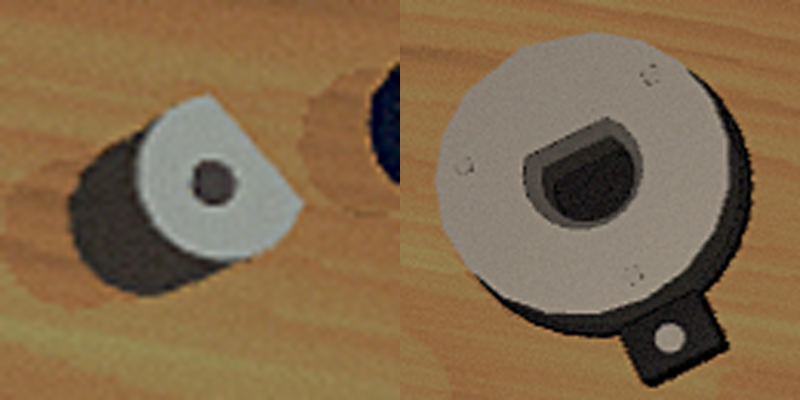

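The left crop shows the D-spindle's top, with the flat running from crop (208,95) to (302,205), facing up-right. The right crop shows the disc and the D-socket, whose flat runs from (525,160) to (607,118), facing up-left, opposite the motor box.

```bash
python3 - <<'E'
from h import *
im=cv2.imread('pics/top0.png')
g=cv2.cvtColor(im,cv2.COLOR_BGR2GRAY);sat=cv2.cvtColor(im,cv2.COLOR_BGR2HSV)[:,:,1]
def comp(mask,px):
    l=cv2.connectedComponents(mask.astype(np.uint8))[1];k=l[px[1],px[0]];return (l==k).astype(np.uint8)
def P(ct,z): return toplane('top',ct.reshape(-1,2),z)[:,:2].astype(np.float32)
def fit(p):  # kasa circle
    A=np.c_[2*p,np.ones(len(p))];x=np.linalg.lstsq(A,(p**2).sum(1),rcond=None)[0];return x[:2],np.sqrt(x[2]+x[:2]@x[:2])
def D(p,R,f):
    c,_=cv2.minEnclosingCircle(p);c=np.array(c)
    for i in range(8):
        q=p-c;d=np.hypot(*q.T);a=q[d<0.82*d.max()] if i==0 else q[abs(q@u-(q@u).max())<4]
        if i==0:u=a.mean(0);u/=np.hypot(*u)
        else:
            vx,vy,x0,y0=cv2.fitLine(a.astype(np.float32),cv2.DIST_HUBER,0,.01,.01).ravel();n=np.array([vy,-vx]);u=n*np.sign(n@u)
        c,rr=fit(p[(p-c)@u<f*.4])
    q=p-c;return c,rr,np.degrees(np.arctan2(u[1],u[0])),np.percentile(q@u,95)
for nm,px in(('D',(452,264)),('round',(376,226)),('sq',(450,170))):
    m=comp((g>115)&(sat<55),px);ct=max(cv2.findContours(m,0,1)[0],key=len);p=P(ct,90)
    print(nm,m.sum(),cv2.minEnclosingCircle(p), D(p,23,13) if nm=='D' else cv2.minAreaRect(p))
m=comp((g>110)&(sat<70),(160,215))
cts,h=cv2.findContours(m,cv2.RETR_CCOMP,1)
o=max(cts,key=cv2.contourArea);print('disc',m.sum(),fit(P(o,50)),cv2.minEnclosingCircle(P(o,50)))
hs=[c for c,k in zip(cts,h[0]) if k[3]>=0];c=max(hs,key=cv2.contourArea)
p=P(c,50);print('hole',len(c),D(p,32,22))
# motor box bolt / direction
print('motor',toplane('top',[[213,275]],22))
E
```

```text
D 499 ((462.7015686035156, -230.83840942382812), 22.665666580200195) (array([ 462.62026293, -230.58047186]), np.float64(21.75466769852632), np.float64(-42.263140304084004), np.float64(12.925411145468463))
round 582 ((504.10369873046875, -104.03237915039062), 22.88603973388672) ((504.1956481933594, -104.07412719726562), (44.28719711303711, 44.6419792175293), 8.831256866455078)
sq 518 ((616.8599243164062, -208.93487548828125), 26.511632919311523) ((617.4491577148438, -209.29248046875), (39.6458625793457, 39.349666595458984), 4.39868688583374)
disc 5661 (array([475.80169295, 222.56368696]), np.float64(77.73273464392139)) ((476.2707824707031, 222.7384796142578), 79.55964660644531)
hole 109 (array([476.06066405, 223.01271712]), np.float64(33.56693743728342), np.float64(37.95063015738645), np.float64(23.594168932963147))
motor [[396.57533241 161.56573796  22.        ]]
```

```bash
cat >> h.py <<'E'
def go(x,y,z,yangle):  # world TCP target and wanted heading of tool y (deg) -> dp, yaw
    s=r.sense();R=cv2.Rodrigues(np.zeros(3))[0]
    from scipy.spatial.transform import Rotation as Ro
    R=Ro.from_euler('xyz',s['tcp_rot']).as_matrix();p=np.array(s['eef_pos'])
    a=np.degrees(np.arctan2(R[1,1],R[0,1]));dy=-((yangle-a+180)%360-180)
    print('t',round(s['clock'],2),'p',p.round(1),'yang',round(a,1),'tilt',(R[:2,2]*57.3).round(2),'-> dp',(R.T@(np.array([x,y,z])-p)).round(1),'yaw',round(dy,1),'F',np.round(s['contact_force'],1),'op',round(s['opening'],3),'grip',round(s['grasp_force'],1))
E
python3 - <<'E'
from h import *
u=np.array([np.cos(np.radians(-42.3)),np.sin(np.radians(-42.3))]);g=np.array([462.6,-230.6])-5*u;print(g)
go(g[0],g[1],200,-42.3)
E
```

```text
[ 458.90184453 -227.23493743]
t 0.1 p [193.4 593.9 216.6] yang 72.0 tilt [-0.02 -0.07] -> dp [-506.7 -698.5   17.5] yaw 114.3 F [ 0.7 -0.  -0.7] op 1.002 grip 0.0
```

>>> {"method": "carry_out", "body": {"targets": [{"dp":[-42,-58,1],"yaw":9.5},{"dp":[-84,-116,3],"yaw":19},{"dp":[-126,-174,4],"yaw":28.5},{"dp":[-168,-232,6],"yaw":38},{"dp":[-210,-290,7],"yaw":47.5},{"dp":[-252,-348,9],"yaw":57},{"dp":[-294,-406,10],"yaw":66.5},{"dp":[-336,-464,12],"yaw":76},{"dp":[-378,-522,13],"yaw":85.5},{"dp":[-420,-580,15],"yaw":95},{"dp":[-462,-638,16],"yaw":104.5},{"dp":[-506.7,-698.5,17.5],"yaw":114.3}], "fingers": 1}}

```text
clock: 1.6
eef_pos: [424.1, -121.5, 202.0]
tcp_rot: [3.141, -0.0, 0.826]
contact_force: [-0.2, 0.1, 0.2]
opening: 0.997
grasp_force: 0.0
```

```bash
python3 -c "
from h import *
go(458.9,-227.2,200,-42.3)"
```

```text
t 1.6 p [ 424.1 -121.5  202. ] yang -42.7 tilt [0.03 0.  ] -> dp [-54.1  97.3   2. ] yaw -0.4 F [-0.2  0.1  0.2] op 0.997 grip 0.0
```

>>> {"method": "carry_out", "body": {"targets": [{"dp":[0,0,0],"yaw":0},{"dp":[0,0,0],"yaw":0},{"dp":[0,0,0],"yaw":0}]}}

```text
clock: 1.98
eef_pos: [423.4, -118.1, 201.8]
tcp_rot: [-3.141, 0.0, 0.834]
contact_force: [0.5, 0.0, 0.6]
opening: 1.0
grasp_force: 0.0
```

```bash
python3 -c "
from h import *
go(458.9,-227.2,200,-42.3)"
```

```text
t 1.98 p [ 423.4 -118.1  201.8] yang -42.2 tilt [-0.03  0.02] -> dp [-56.9  99.6   1.8] yaw 0.1 F [0.5 0.  0.6] op 1.0 grip 0.0
```

>>> {"method": "carry_out", "body": {"targets": [{"dp":[-28,50,1],"yaw":0},{"dp":[-56.9,99.6,1.8],"yaw":0},{"dp":[-56.9,99.6,40],"yaw":0},{"dp":[-56.9,99.6,70],"yaw":0},{"dp":[-56.9,99.6,76],"yaw":0},{"dp":[-56.9,99.6,76],"yaw":0},{"dp":[-56.9,99.6,76],"yaw":0},{"dp":[-56.9,99.6,76],"yaw":0}]}}

```text
clock: 2.98
eef_pos: [459.9, -228.5, 127.1]
tcp_rot: [3.14, -0.0, 0.832]
contact_force: [0.0, -0.1, -0.2]
opening: 0.999
grasp_force: 0.0
```

```bash
python3 -c "
from h import *
go(458.9,-227.2,61,-42.3)
a=snap('scene','pics/s1.png')[110:260,190:350,::-1];b=snap('top','pics/t1.png')[200:350,380:540,::-1]
cv2.imwrite('pics/c1.png',cv2.resize(np.hstack([a,b]),None,fx=2.5,fy=2.5))"
```

```text
t 2.98 p [ 459.9 -228.5  127.1] yang -42.3 tilt [ 0.1  -0.05] -> dp [ 0.3 -1.7 66.1] yaw -0.0 F [ 0.  -0.1 -0.2] op 0.999 grip 0.0
```

View pics/c1.png

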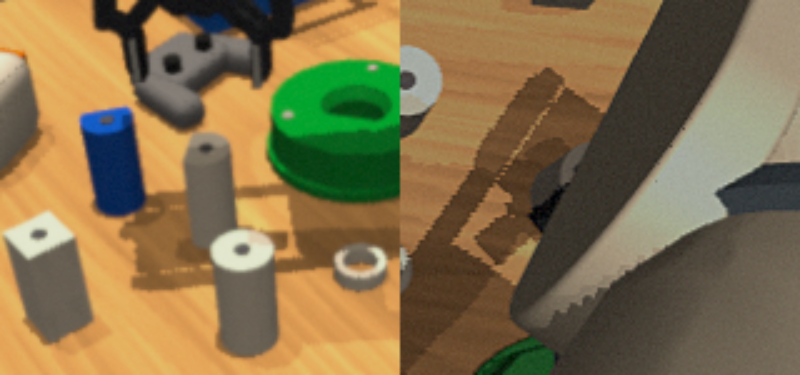

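The scene crop shows the white D-spindle at crop (207,190), shaded by the gripper, with the open fingers above it at (135,60) and (262,60) on either side. The top view is mostly blocked by the arm. I'm descending and gripping.

>>> {"method": "carry_out", "body": {"targets": [{"dp":[0.3,-1.5,25],"yaw":0},{"dp":[0.3,-1.5,45],"yaw":0},{"dp":[0.3,-1.5,60],"yaw":0},{"dp":[0.3,-1.5,66],"yaw":0},{"dp":[0.3,-1.5,66],"yaw":0},{"dp":[0.3,-1.5,66],"yaw":0}]}}

```text
clock: 3.82
eef_pos: [458.7, -227.4, 60.5]
tcp_rot: [3.141, -0.0, 0.832]
contact_force: [0.4, -0.1, -0.5]
opening: 1.004
grasp_force: 0.0
```

>>> {"method": "carry_out", "body": {"targets": [{"dp":[0,0,0]},{"dp":[0,0,0]},{"dp":[0,0,0]},{"dp":[0,0,0]},{"dp":[0,0,0]},{"dp":[0,0,0]},{"dp":[0,0,0]},{"dp":[0,0,0]}], "fingers": -1, "grip_force": 40}}

```text
schema error: expected keys dp, yaw
```

```bash
python3 -c "
from h import *
go(458.9,-227.2,160,-42.3)
a=snap('scene','pics/s2.png')[60:260,190:350,::-1]
cv2.imwrite('pics/c2.png',cv2.resize(a,None,fx=3,fy=3))"
```

```text
t 3.83 p [ 458.7 -227.4   60.5] yang -42.3 tilt [ 0.05 -0.02] -> dp [  0.3   0.1 -99.5] yaw -0.0 F [ 0.4 -0.1 -0.5] op 1.004 grip 0.0
```

View pics/c2.png

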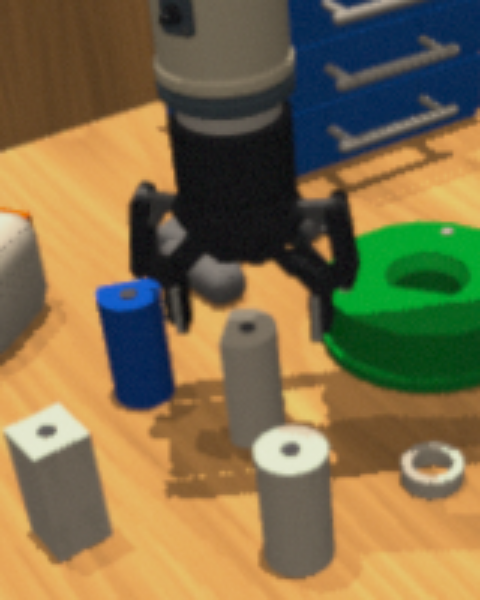

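The open fingers straddle the D-spindle (top at crop (250,325)), with pad tips at about (180,328) and (318,338). They look high, so I'm checking by projection.

```bash
python3 -c "
from h import *
u=np.array([np.cos(np.radians(-42.3)),np.sin(np.radians(-42.3)),0]);p=np.array([458.7,-227.4,0])
for z in(52,65,80):print(z,[((q-[190,60])*3).round() for q in proj('scene',[p+45*u+[0,0,z],p-45*u+[0,0,z]])])
print(((proj('scene',[[462.6,-230.6,90],[462.6,-230.6,0]])-[190,60])*3).round())
"
```

```text
52 [array([192., 367.]), array([319., 375.])]
65 [array([190., 352.]), array([318., 360.])]
80 [array([187., 334.]), array([317., 342.])]
[[243. 326.]
 [254. 429.]]
```

```bash
python3 -c "
from h import *
a=snap('top','pics/t3.png')[180:330,380:580,::-1]
cv2.imwrite('pics/c3.png',cv2.resize(a,None,fx=4,fy=4))
u=np.array([np.cos(np.radians(-42.3)),np.sin(np.radians(-42.3)),0]);p=np.array([458.7,-227.4,0])
for z in(65,80):print(z,[((q-[380,180])*4).round() for q in proj('top',[p+45*u+[0,0,z],p-45*u+[0,0,z]])])
"
```

```text
65 [array([371., 312.]), array([201., 448.])]
80 [array([382., 306.]), array([210., 443.])]
```

View pics/c3.png

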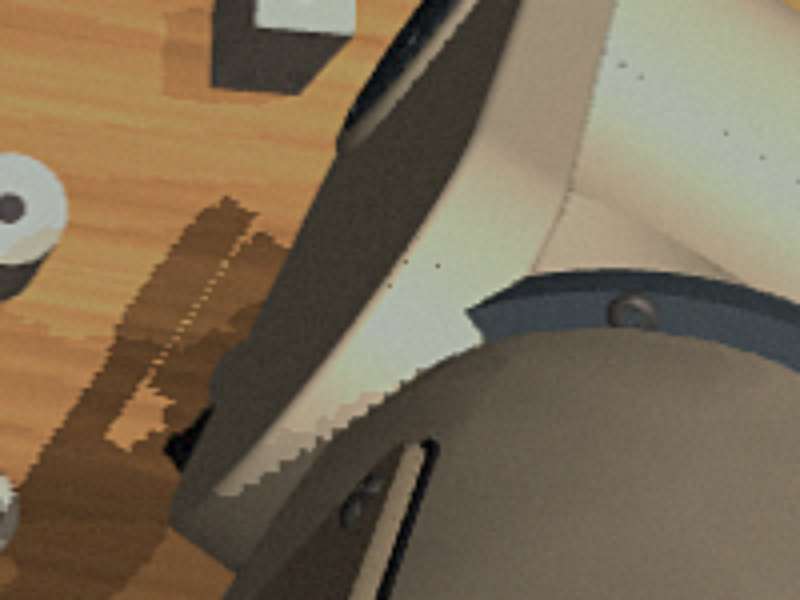

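The black finger piece at crop (185,440) lies where projected sideways, so the horizontal position is good. The gripper may just sit somewhat high. I'll close gently and look where the pads meet the spindle.

>>> {"method": "carry_out", "body": {"targets": [{"dp":[0,0,0],"yaw":0},{"dp":[0,0,0],"yaw":0},{"dp":[0,0,0],"yaw":0},{"dp":[0,0,0],"yaw":0},{"dp":[0,0,0],"yaw":0},{"dp":[0,0,0],"yaw":0},{"dp":[0,0,0],"yaw":0},{"dp":[0,0,0],"yaw":0}], "fingers": -1, "grip_force": 30}}

```text
clock: 4.92
eef_pos: [458.5, -227.3, 60.2]
tcp_rot: [3.141, -0.0, 0.832]
contact_force: [-0.2, 0.2, 5.2]
opening: 0.412
grasp_force: 30.2
```

```bash
python3 -c "
from h import *
go(458.9,-227.2,160,-42.3)
a=snap('scene','pics/s2.png')[60:260,190:350,::-1]
cv2.imwrite('pics/c4.png',cv2.resize(a,None,fx=3,fy=3))"
```

```text
t 4.92 p [ 458.5 -227.3   60.2] yang -42.3 tilt [ 0.03 -0.01] -> dp [  0.3   0.2 -99.8] yaw -0.0 F [-0.2  0.2  5.2] op 0.412 grip 30.2
```

View pics/c4.png

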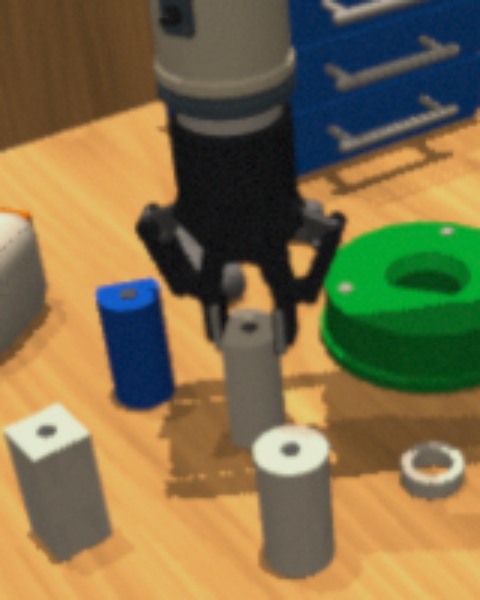

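The pads (crop (215,335) and (287,335)) hold the spindle's top section on the flat and the back, and opening 0.41 ≈ 35 mm confirms the flat-to-back grasp. I'm tightening and lifting.

>>> {"method": "carry_out", "body": {"targets": [{"dp":[0,0,0],"yaw":0},{"dp":[0,0,0],"yaw":0},{"dp":[0,0,-10],"yaw":0},{"dp":[0,0,-35],"yaw":0},{"dp":[0,0,-65],"yaw":0},{"dp":[0,0,-95],"yaw":0},{"dp":[0,0,-120],"yaw":0},{"dp":[0,0,-120],"yaw":0},{"dp":[0,0,-120],"yaw":0}], "fingers": -1, "grip_force": 60}}

```text
clock: 6.1
eef_pos: [457.6, -226.8, 179.1]
tcp_rot: [-3.14, 0.0, 0.832]
contact_force: [-0.6, 0.6, -2.2]
opening: 0.398
grasp_force: 60.3
```

```bash
python3 -c "
from h import *
u=np.array([np.cos(np.radians(37.9)),np.sin(np.radians(37.9))]);g=np.array([476,223])-5*u;print(g)
go(g[0],g[1],180,37.9)"
```

```text
[472.05457958 219.928574  ]
t 6.1 p [ 457.6 -226.8  179.1] yang -42.3 tilt [-0.06  0.03] -> dp [ 340.  -290.3   -0.6] yaw -80.2 F [-0.6  0.6 -2.2] op 0.398 grip 60.3
```

>>> {"method": "carry_out", "body": {"targets": [{"dp":[20,-17,0],"yaw":-5},{"dp":[52,-44,0],"yaw":-13},{"dp":[86,-73,0],"yaw":-21},{"dp":[120,-102,0],"yaw":-29},{"dp":[154,-131,0],"yaw":-37},{"dp":[188,-160,0],"yaw":-45},{"dp":[222,-190,0],"yaw":-53},{"dp":[256,-219,0],"yaw":-61},{"dp":[288,-246,0],"yaw":-68},{"dp":[318,-272,0],"yaw":-75},{"dp":[334,-285,0],"yaw":-79},{"dp":[340,-290.3,0],"yaw":-80.2}]}}

```text
clock: 7.6
eef_pos: [472.2, 220.1, 179.0]
tcp_rot: [-3.14, -0.0, 2.233]
contact_force: [-0.4, 0.5, -2.0]
opening: 0.397
grasp_force: 60.3
```

>>> {"method": "carry_out", "body": {"targets": [{"dp":[0,0,0],"yaw":0},{"dp":[0,0,0],"yaw":0}]}}

```text
clock: 7.85
eef_pos: [472.6, 218.6, 179.8]
tcp_rot: [-3.141, 0.0, 2.23]
contact_force: [-0.7, -0.9, -1.7]
opening: 0.397
grasp_force: 60.3
```

```bash
python3 -c "
from h import *
go(472.05,219.9,180,37.9)
a=snap('scene','pics/s5.png')[150:420,300:500,::-1];b=snap('top','pics/t5.png')[130:330,100:300,::-1]
cv2.imwrite('pics/c5.png',np.hstack([cv2.resize(a,(400,540)),cv2.copyMakeBorder(cv2.resize(b,(400,400)),0,140,0,0,0)]))"
```

```text
t 7.85 p [472.6 218.6 179.8] yang 37.8 tilt [-0.03 -0.03] -> dp [ 1.4  0.4 -0.2] yaw -0.1 F [-0.7 -0.9 -1.7] op 0.397 grip 60.3
```

View pics/c5.png

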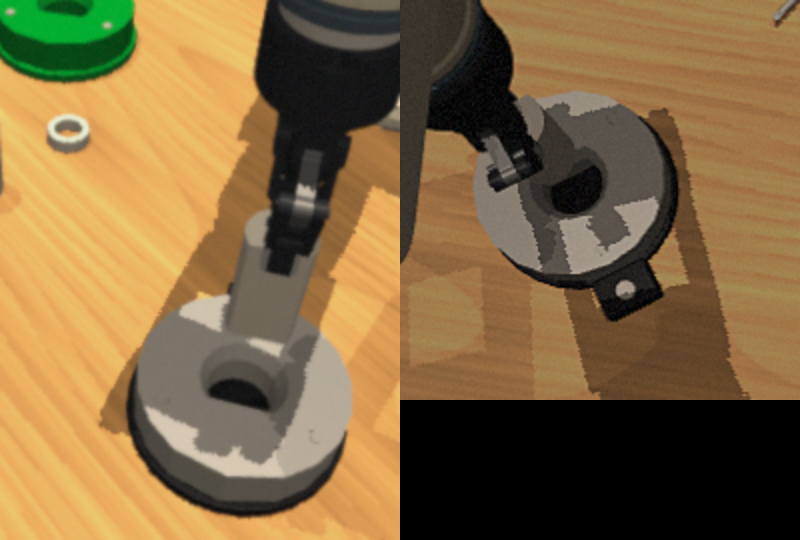

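The spindle hangs upright in the jaws. In the scene view its flat faces the camera, with the bottom edge from crop (228,328) to (298,345). The top view shows it partly hidden above the socket. I'm zooming in on its bottom edge for a position check.

```bash
python3 -c "
from h import *
a=cv2.imread('pics/s5.png')[250:330,405:475];b=cv2.imread('pics/t5.png')[165:245,145:215]
f=lambda i:cv2.convertScaleAbs(cv2.resize(i,(400,457),interpolation=cv2.INTER_CUBIC),alpha=1.6)
cv2.imwrite('pics/c6.png',np.hstack([f(a),f(b)]))"
```

```text
(no output)
```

View pics/c6.png

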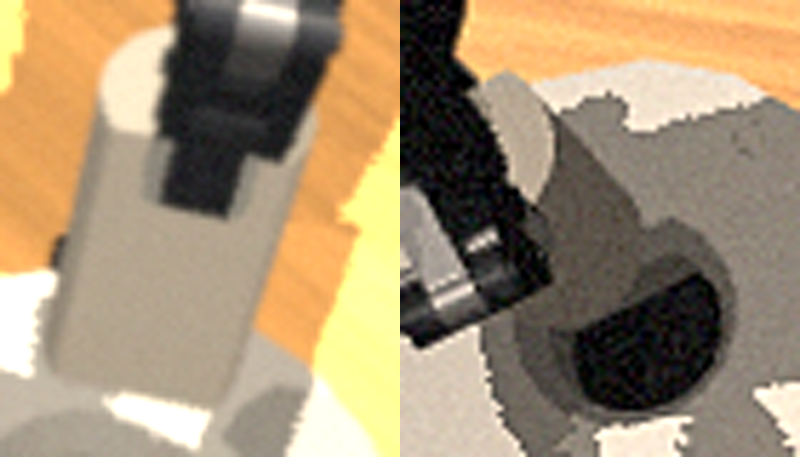

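```bash
python3 -c "
from h import *
s=400/70
px=np.array([[72,376],[222,400]])/s+[405,250]
u=np.array([np.cos(np.radians(37.8)),np.sin(np.radians(37.8))]);v=np.array([-u[1],u[0]])
for z in(105,112,119,126,133):
  P=toplane('scene',px,z)[:,:2];d=P[1]-P[0];m=P.mean(0)-13*u
  print(z,np.hypot(*d).round(1),'flat heading',np.degrees(np.arctan2(d[1],d[0])).round(1)-90,'axis',m.round(1),'along u,v from TCP',((m-[472.6,218.6])@u).round(1),((m-[472.6,218.6])@v).round(1))
c=np.array([472.6,218.6])+5*u
w=[[*(c+13*u+19*v),z] for z in(119,209)]+[[*(c+13*u-19*v),z] for z in(119,209)]
print(((proj('scene',w)-[405,250])*s).round())
print('top',((proj('top',[[*(c+23*np.array([np.cos(a),np.sin(a)])),z] for z in(119,209) for a in np.radians([37.8+180,37.8+90,37.8-90])])-[145,165])*s).round())
# socket flare centre in scene check
im=cv2.imread('pics/scene0.png');g=cv2.cvtColor(im,6);sa=cv2.cvtColor(im,40)[:,:,1]
l=cv2.connectedComponents(((g>105)&(sa<70)).astype(np.uint8))[1];m=(l==l[380,400]).astype(np.uint8)
cts,h=cv2.findContours(m,cv2.RETR_CCOMP,1)
i=[c for c,k in zip(cts,h[0]) if k[3]>=0];c=max(i,key=cv2.contourArea);p=toplane('scene',c.reshape(-1,2),50)[:,:2].astype(np.float32);print('hole scene',len(c),cv2.boundingRect(c),cv2.minEnclosingCircle(p),cv2.minAreaRect(p))
"
```

```text
105 36.3 flat heading 42.5 axis [463.7 217. ] along u,v from TCP -8.0 4.2
112 35.8 flat heading 42.5 axis [468.2 219.8] along u,v from TCP -2.7 3.7
119 35.2 flat heading 42.5 axis [472.7 222.7] along u,v from TCP 2.6 3.1
126 34.7 flat heading 42.5 axis [477.3 225.5] along u,v from TCP 7.9 2.6
133 34.2 flat heading 42.5 axis [481.8 228.3] along u,v from TCP 13.2 2.1
[[213. 411.]
 [295. 162.]
 [ 52. 375.]
 [113. 124.]]
top [[196. 324.]
 [ 82. 289.]
 [238. 212.]
 [ 94. 231.]
 [-35. 192.]
 [142. 107.]]
hole scene 96 (402, 329, 39, 28) ((483.9767761230469, 228.4613494873047), 28.333515167236328) ((478.7071838378906, 224.40594482421875), (42.059940338134766, 56.47377014160156), 37.18521499633789)
```

The two views agree on a tilt of about 3°: the top is at v≈-1 mm and the bottom at v≈+3 mm from the TCP. I'll centre the bottom end over the socket (x -1.5, y +1) and go down in stages, watching the force.

>>> {"method": "carry_out", "body": {"targets": [{"dp":[-1.5,1,0],"yaw":0},{"dp":[-1.5,1,20],"yaw":0},{"dp":[-1.5,1,40],"yaw":0},{"dp":[-1.5,1,55],"yaw":0},{"dp":[-1.5,1,62],"yaw":0},{"dp":[-1.5,1,66],"yaw":0},{"dp":[-1.5,1,70],"yaw":0},{"dp":[-1.5,1,73],"yaw":0},{"dp":[-1.5,1,76],"yaw":0},{"dp":[-1.5,1,76],"yaw":0},{"dp":[-1.5,1,76],"yaw":0}]}}

```text
clock: 9.32
eef_pos: [474.5, 219.1, 104.1]
tcp_rot: [3.141, 0.0, 2.232]
contact_force: [-0.2, -0.9, -2.0]
opening: 0.399
grasp_force: 60.2
```

```bash
python3 -c "
from h import *
go(472.05,219.9,100,37.9);print(r.sense()['wrist_torque']);snap('scene','pics/s7.png')"
```

```text
t 9.32 p [474.5 219.1 104.1] yang 37.9 tilt [0.01 0.  ] -> dp [ 2.1 -1.4  4.1] yaw -0.0 F [-0.2 -0.9 -2. ] op 0.399 grip 60.2
[0.00581362 0.00834064 0.04956401]
```

>>> {"method": "carry_out", "body": {"targets": [{"dp":[0,0,3],"yaw":0},{"dp":[0,0,6],"yaw":0},{"dp":[0,0,9],"yaw":0},{"dp":[0,0,12],"yaw":0},{"dp":[0,0,12],"yaw":0}]}}

```text
clock: 10.0
eef_pos: [474.2, 219.0, 91.6]
tcp_rot: [-3.141, -0.0, 2.232]
contact_force: [0.7, 0.5, -2.1]
opening: 0.399
grasp_force: 60.3
```

>>> {"method": "carry_out", "body": {"targets": [{"dp":[0,0,3],"yaw":0},{"dp":[0,0,6],"yaw":0},{"dp":[0,0,9],"yaw":0},{"dp":[0,0,12],"yaw":0},{"dp":[0,0,12],"yaw":0}]}}

```text
clock: 10.62
eef_pos: [474.3, 219.0, 79.7]
tcp_rot: [-3.141, -0.0, 2.232]
contact_force: [-1.0, 0.7, -3.0]
opening: 0.4
grasp_force: 60.2
```

>>> {"method": "carry_out", "body": {"targets": [{"dp":[0,0,2],"yaw":0},{"dp":[0,0,4],"yaw":0},{"dp":[0,0,5.5],"yaw":0},{"dp":[0,0,5.5],"yaw":0},{"dp":[0,0,5.5],"yaw":0}]}}

```text
clock: 11.25
eef_pos: [474.4, 219.1, 74.4]
tcp_rot: [-3.141, 0.0, 2.232]
contact_force: [-1.1, 0.5, -1.8]
opening: 0.402
grasp_force: 60.2
```

>>> {"method": "carry_out", "body": {"targets": [{"dp":[0,0,1],"yaw":0},{"dp":[0,0,1],"yaw":0},{"dp":[0,0,1],"yaw":0},{"dp":[0,0,1],"yaw":0},{"dp":[0,0,1],"yaw":0},{"dp":[0,0,1],"yaw":0},{"dp":[0,0,1],"yaw":0},{"dp":[0,0,1],"yaw":0}], "fingers": 1}}

```text
clock: 12.25
eef_pos: [474.4, 219.1, 73.5]
tcp_rot: [3.142, 0.0, 2.232]
contact_force: [-0.5, -0.0, -0.0]
opening: 1.001
grasp_force: 0.0
```

>>> {"method": "carry_out", "body": {"targets": [{"dp":[0,0,-15],"yaw":0},{"dp":[0,0,-50],"yaw":0},{"dp":[0,0,-95],"yaw":0},{"dp":[0,0,-140],"yaw":0},{"dp":[0,-50,-150],"yaw":0},{"dp":[0,-100,-150],"yaw":0},{"dp":[0,-130,-150],"yaw":0},{"dp":[0,-130,-150],"yaw":0},{"dp":[0,-130,-150],"yaw":0}]}}

```text
clock: 13.38
eef_pos: [372.7, 139.7, 224.4]
tcp_rot: [3.14, 0.001, 2.231]
contact_force: [0.8, 0.2, -0.0]
opening: 1.002
grasp_force: 0.0
```

```bash
python3 -c "
from h import *
go(472.05,219.9,100,37.9)
a=snap('scene','pics/s8.png')[240:420,350:490,::-1];b=snap('top','pics/t8.png')[165:305,115:255,::-1]
cv2.imwrite('pics/c8.png',np.hstack([cv2.resize(a,(400,514)),cv2.copyMakeBorder(cv2.resize(b,(400,400)),0,114,0,0,0)]))
q=lambda z:[[476,223,z]]
print((proj('scene',q(102))-[350,240])*400/140,(proj('scene',q(50))-[350,240])*400/140,(proj('top',q(102))-[115,165])*400/140,(proj('top',q(50))-[115,165])*400/140)"
```

```text
t 13.38 p [372.7 139.7 224.4] yang 37.9 tilt [0.11 0.05] -> dp [  2.4 127.4 124.7] yaw -0.0 F [ 0.8  0.2 -0. ] op 1.002 grip 0.0
[[223.6258843  225.49530119]] [[206.71782915 283.79547145]] [[171.93869538 134.07963313]] [[196.67387426 157.38986295]]
```

View pics/c8.png

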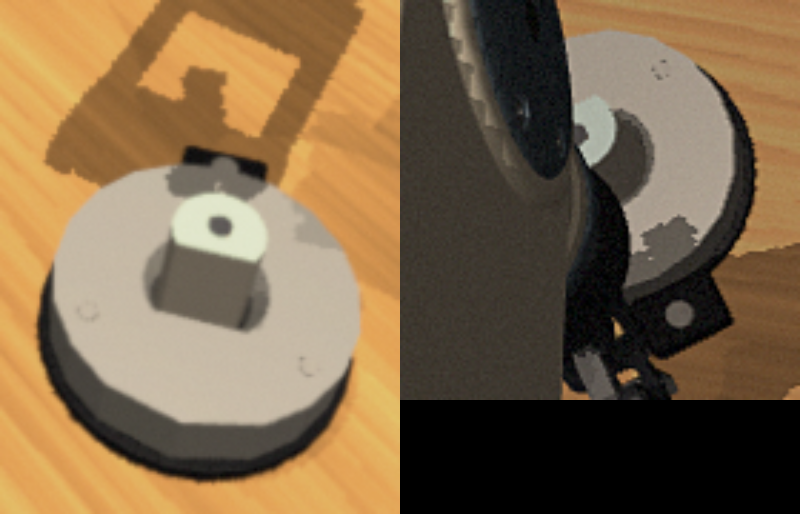

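The spindle stands in the socket with its flat matching. Its top hole is at crop (221,225), against (224,225) predicted for fully home and upright.

```bash
python3 -c "
from h import *
print(r.sign_off())"
```

```text
the job is handed in; nothing more can be done
None
```

The D-spindle stands upright in the turntable socket with its flat matched to the socket's; its height in the last picture fits fully home, I moved neither the round nor the square spindle, and the job was handed in at about 13.5 s.

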